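# Fit the drop post of a microscope boom

## Task

Pull the red dust plug out of the top bushing of the microscope boom's carrier and leave it in the white tray, then take the polished steel post from the tool block and thread it straight down through the upper and then the lower bushing of the carrier. Finish while holding the post in the gripper, with about 30 mm of it sticking out below the lower bushing and clear of the bench, so that I can tighten the lock screws; it has no head and would drop through if let go. Leave the air scribe, the brush and the bottle as they are.

Things in the scene. Friction and masses are not known exactly. Their poses are not given: they have to be found in the camera images.
- stand: Fixed microscope boom stand. On the end of its boom is a white carrier: two level ears 50 x 44 mm, 20 mm thick, one above the other (heights 70-90 and 130-150 mm), joined by a web on the boom side, free space between and below. Each has a brass-lined through bore, 18 mm, on one vertical axis, and a lock knob opposite the boom, reaching 51 mm out. Origin: on the bench under the bore axis, z up.
- pillar (a point): Foot of the stand's pillar on the bench, 340 mm from the bore axis. The steel boom, 25 mm thick, axis 108 mm above the bench, runs level from carrier to pillar. Pillar 36 mm thick, 300 mm tall, on a base plate 200 x 240 mm, 22 mm high.
- upper_bush (a point): Centre of the upper bushing's mouth, in the top face of the upper ear, 150 mm above the bench.
- lower_bush (a point): Centre of the lower bushing's lower mouth, in the underside of the lower ear, 70 mm above the bench.
- plug: Red plastic dust plug, 18 g, sitting loosely in the upper bushing. Origin: on its axis at the underside of its flange (which lies on the ear's top face). z is its axis, pointing up while it is seated. Flange 31 mm across, 4 mm thick; above it a straight round knob of 14 mm diameter, 28 mm tall (4 to 32 mm above the origin); below it a stem of 15 mm diameter, 14 mm long.
- tray: Low white plastic tray, fixed, open on top, 130 mm (its x) by 110 mm (its y), 30 mm high, walls and floor 4 mm. Origin: centre of its underside, z up.
- rack: Wooden tool block, fixed, 60 mm (its x) by 225 mm (its y), 52 mm high, with three upright holes of 18.5 mm diameter, 40 mm deep, at its centre and 75 mm either side along y. Post, scribe and brush stand in them, any of them in any hole. Origin: centre of its underside, z up.
- post: Polished steel drop post: straight plain rod, 16 mm diameter, 160 mm long, about 0.24 kg, bevelled foot (10 mm wide at the end, full width 5 mm up), a thin black band 118 to 122 mm above the foot. Stands upright in the tool block, foot 12 mm above the bench. Origin: centre of its foot end; z runs along it to the top.
- scribe: Air scribe, a bystander: blue pen 15 mm thick and 140 mm long, brass foot and pointed steel tip up, standing in the tool block. Origin: centre of its foot.
- brush: Wooden cleaning brush, a bystander: handle 15 mm thick, brass ferrule 16.4 mm, dark tuft up to 18 mm wide on top, 132 mm long, standing in the tool block. Origin: centre of its foot.
- bottle: Amber bottle with white cap, a bystander: 64 mm diameter, 130 mm tall, standing on the bench. Origin: centre of its underside.
Not all that is in view belongs to the job. What is shaped like the plug but green or pink is not meant. Of the things that look like the tray, the smallest one is meant.

How it is judged (in metres and radians):
On the way, in this order (a step that is already met when the one before it is completed fails the run):
1. the dust plug lies in the tray, let go (x of plug in the frame of tray between -0.062 and 0.062 m and y of plug in the frame of tray between -0.052 and 0.052 m and z of plug in the frame of tray below 0.045 m and contact force between plug and the fingers below 0.1 N), for 0.2 s.
2. the post, held upright by the gripper, has its foot on the bore axis and through the upper bushing (z of post in the frame of lower_bush below 0.055 m and horizontal distance between post and lower_bush below 0.012 m and angle between post's own z axis and vertical below 0.12 rad and contact force between post and the fingers above 2 N), for 0.1 s.
At the end, for the whole second after the job is handed in: The plug lies at rest in the tray, let go. The post is held in the gripper, still and upright (within 0.06 rad) in both bushings, its foot within 6 mm of the bore axis and sticking out 15 to 50 mm below the lower ear, so at least 20 mm above the bench (all of step 1 and linear speed of each of plug, post below 0.02 m/s and z of post in the frame of lower_bush between -0.05 and -0.015 m and horizontal distance between post and lower_bush below 0.006 m and angle between post's own z axis and vertical below 0.06 rad and contact force between post and the fingers above 2 N); the arm keeps its last pose, push and grip.
It fails at once if the scribe is disturbed (moved more than 30 mm) (distance of scribe from where it was at the start of the episode above 0.03 m).
It fails at once if the brush is disturbed (moved more than 30 mm) (distance of brush from where it was at the start of the episode above 0.03 m).
It fails at once if the bottle is disturbed (moved more than 30 mm) (distance of bottle from where it was at the start of the episode above 0.03 m).
It also fails if it takes over 67 s, if anything falls off the work surface, if the arm or the gripper's body presses on something with over 40 N, if the wrist force passes 120 N, or if a joint passes its speed limit or range.

## Robot

A 6-joint arm with a two-finger parallel gripper is mounted at the origin on the work surface. World frame = base frame: x ahead of the robot, y to its left, z up, the work surface at z = 0. Lengths are in mm, angles in rad, forces in N, time in s.
With the tool pointing down it reaches from about 400 to 825 mm from the base axis. Payload 7 kg.
Tool frame: the origin (TCP) lies at the very end of the fingers, on their centre line; the grasp point (between the pads) lies 19 mm behind it; z points along the fingers, y is the line along which they close (so a half turn about z gives the same grasp; the last joint's range is limited). The gripper opens to 88 mm and grips with 3 to 60 N. Pads are 19 mm wide; open, the fingers measure 130 mm over their backs; the gripper's body (78 mm by 193 mm) begins 47 mm behind the grasp point.
Start: joints at [1.547, 0.359, 0.012, 0, -1.224, -0.288], TCP at [207.08, 642.428, 226.561] pointing down, gripper open.
Joint ranges: [-3.07, 3.07], [-1.43, 2.12], [-1.02, 1.25], [-3.03, 1.67], [-3.05, -0], [-3.03, 3.03]. Speed limits (rad/s): [2.39, 2.39, 3.01, 3.14, 3.14, 3.14].

## Interface

Orientations are given as a unit quaternion [x, y, z, w].
In Python, from plant import bot gives the robot as it stands. Calls block until the motion is done:
- bot.move_ptp(position, orientation): joint-space move of the TCP to a pose.
- bot.line_to(position, velocity=150, ori=None): straight line of the TCP; ori=None keeps the orientation; velocity is the mean speed in mm/s.
- bot.move_joints(angles): joint-space move.
- bot.move_gripper(opening, force=None): finger opening in mm; force is the grip in N (None keeps the last); returns when the fingers have stopped.
- bot.pause(seconds).
- bot.solve_ik(position, orientation): joint angles nearest the present ones, or None.
- bot.read_state(): the state.
- bot.camera(name): name is "side" or "top"; returns the picture (420x560x3 uint8, red, green, blue); there is no depth.
- bot.get_calibration(name): a dict with "fx", "fy", "cx", "cy" (pixels), "view" (4x4, takes a point from world to camera coordinates). Camera axes: x right, y up, looking along -z (the intrinsics and any distortion apply to the point x, -y, -z); pixel columns grow to the right and rows downward; lengths in mm; the calibration is good to about 2 mm. A picture is of the moment at which its call begins. get_calibration takes no time and is no camera call.
A pose or a line that the arm cannot do raises bot.Unreachable and nothing moves.
- bot.close_job(): hands the job in; it is judged then, once.
The state is a dict: "t": time; "joint_pos": joint angles; "qvel": joint speeds; "tau": joint torques, N m; "tcp_pos": TCP position; "eef_rot": TCP orientation; "contact_force": force on the tool from outside, world axes, zero at the start; "moment": the same for the moment, N m; "width": finger opening in mm; "finger_force": force on a finger pad.
Only numpy, scipy, OpenCV 4.12 (cv2) and the standard library are available. Lean on these libraries where they do the work, as an engineer would, in place of code of your own. Each camera call takes 0.05 s, during which the arm holds its last target. There are 200 camera calls.

## Working session

There is one attempt and no reset: what is moved stays moved. The work goes in short steps, each a Python script; the robot and the scene stay as the last script left them, time stands still between calls to the robot, and variables do not carry over. Pictures are saved under pics/ and viewed, at most 10 in all, crops included, and the job is handed in when it is done.

```bash
mkdir -p pics; ls; python3 - <<'E'
from plant import bot
import cv2
for n in("side","top"):
    im=bot.camera(n); cv2.imwrite(f"pics/{n}0.png",im[:,:,::-1])
    print(n,bot.get_calibration(n))
s=bot.read_state();print(s)
E
```

```text
pics
side {'fx': 402.6424872211106, 'fy': 402.6424872211106, 'cx': 279.75944669923376, 'cy': 209.47233801352957, 'view': array([[ 7.47158734e-01, -6.64637658e-01,  3.25722848e-03,
        -3.68346213e+02],
       [ 4.81807830e-01,  5.44991658e-01,  6.86181687e-01,
        -3.89508359e+02],
       [-4.57837352e-01, -5.11117282e-01,  7.27422905e-01,
        -8.08926066e+02],
       [ 0.00000000e+00,  0.00000000e+00,  0.00000000e+00,
         1.00000000e+00]])}
top {'fx': 391.5062132106403, 'fy': 391.5062132106403, 'cx': 281.750885634596, 'cy': 214.69810863436055, 'view': array([[-1.63038364e-02, -9.99866181e-01, -1.34368268e-03,
         9.43635006e+01],
       [ 9.96225577e-01, -1.63590324e-02,  8.52465907e-02,
        -5.63053622e+02],
       [-8.52571644e-02,  5.12354144e-05,  9.96358978e-01,
        -1.00073602e+03],
       [ 0.00000000e+00,  0.00000000e+00,  0.00000000e+00,
         1.00000000e+00]])}
{'t': 0.1, 'joint_pos': array([ 1.54710945e+00,  3.59334460e-01,  1.11052288e-02, -2.75392868e-04,
       -1.22406752e+00, -2.88146139e-01]), 'qvel': array([-4.43536007e-04, -1.66308717e-03,  2.76307720e-04,  4.50124011e-04,
        6.65929383e-06, -5.40831658e-04]), 'tau': array([-2.23170595e-03, -5.84163165e+01,  2.93751132e+01,  7.01548174e+00,
        1.01262881e-02, -5.84656982e-05]), 'tcp_pos': array([206.96617435, 642.02034477, 225.6902222 ]), 'eef_rot': array([ 9.87862056e-01, -1.55331832e-01, -2.94252364e-05,  7.60732712e-04]), 'contact_force': array([-0.90382268, -0.75752837, -1.31039722]), 'moment': array([-0.00765463,  0.00670552,  0.01317412]), 'finger_force': 0.0, 'width': 87.61173950666605}
```

View pics/side0.png

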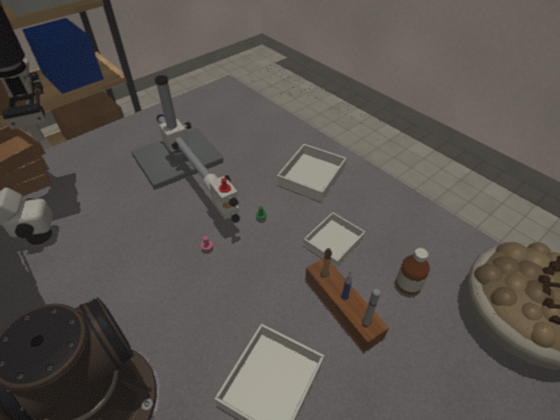

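View pics/top0.png

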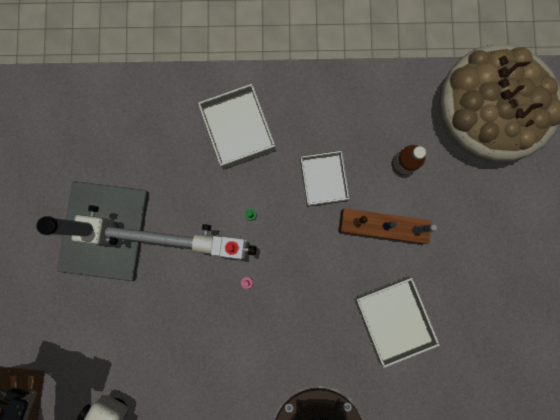

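The side view shows the red plug at (224,186), the small tray at (334,237) and the rack with brush, scribe and grey post, its top at (375,292). The top view has the plug at (232,247), the small tray at (325,178), and the post at the right end of the rack at (433,228).

```bash
cat > h.py <<'E'
import numpy as np, cv2
from plant import bot
from math import sin,cos
def ray(n,uv):
    c=bot.get_calibration(n); V=c["view"]; R=V[:3,:3]
    d=np.array([(uv[0]-c["cx"])/c["fx"],-(uv[1]-c["cy"])/c["fy"],-1.])
    return -R.T@V[:3,3], R.T@d
def onz(n,uv,z):
    o,d=ray(n,uv); return o+d*(z-o[2])/d[2]
def proj(n,p):
    c=bot.get_calibration(n); V=c["view"]; q=V[:3,:3]@np.asarray(p,float)+V[:3,3]
    return np.array([c["cx"]+c["fx"]*q[0]/-q[2], c["cy"]-c["fy"]*q[1]/-q[2]])
def down(a): return [cos(a/2),sin(a/2),0,0]   # tool x=(cos a,sin a), closing axis=(sin a,-cos a)
def st():
    s=bot.read_state(); print("t%.1f"%s["t"],"tcp",s["tcp_pos"].round(1),"F",s["contact_force"].round(1),"M",s["moment"].round(2),"w%.1f f%.1f"%(s["width"],s["finger_force"]),"j6 %.2f"%s["joint_pos"][5]); return s
def blobs(m,amin=8):
    n,_,s,c=cv2.connectedComponentsWithStats(m.astype(np.uint8)); return [(s[i,:5].tolist(),c[i].round(2)) for i in range(1,n) if s[i,4]>=amin]
E
python3 - <<'E'
from h import *
T=cv2.imread("pics/top0.png");S=cv2.imread("pics/side0.png")
def red(im):
    h=cv2.cvtColor(im,cv2.COLOR_BGR2HSV); return ((h[...,0]<6)|(h[...,0]>174))&(h[...,1]>170)&(h[...,2]>90)
for n,im in(("top",T),("side",S)):
    for b in blobs(red(im)): print(n,"red",b)
b=max(blobs(red(T)),key=lambda b:b[0][4])[0]
print("plug",onz("top",(b[0]+b[2]/2-.5,b[1]+b[3]/2-.5),154))
h=cv2.cvtColor(T,cv2.COLOR_BGR2HSV)
def rect(m,roi,z):
    k=np.zeros(m.shape,np.uint8);x0,y0,x1,y1=roi;k[y0:y1,x0:x1]=m[y0:y1,x0:x1]
    c=max(cv2.findContours(k,0,2)[0],key=cv2.contourArea); p=np.array([onz("top",q[0],z)[:2] for q in c],np.float32)
    return cv2.minAreaRect(p)
print("tray",rect((h[...,2]>120)&(h[...,1]<60),(290,140,360,215),30))
print("rack",rect((h[...,1]>110)&(h[...,0]<20)&(h[...,2]>50),(330,200,440,250),52))
cr=lambda im,x,y,w,hh:cv2.resize(im[y:y+hh,x:x+w],None,fx=5,fy=5,interpolation=cv2.INTER_CUBIC)
a=np.vstack([np.hstack([cr(T,195,220,70,60),cr(T,385,200,70,60)]),np.hstack([cr(S,190,165,70,60),cr(S,330,280,70,60)])])
cv2.imwrite("pics/z1.png",a)
E
```

```text
top red ([226, 242, 12, 12, 109], array([231.38, 247.5 ]))
side red ([222, 178, 4, 4, 11], array([223.64, 179.64]))
side red ([220, 185, 10, 7, 42], array([224.64, 188.4 ]))
plug [480.59540446 200.35850606 154.        ]
tray ((658.3153076171875, -27.373676300048828), (124.05935668945312, 107.5065689086914), 7.447865962982178)
rack ((529.7460327148438, -178.1614532470703), (225.28033447265625, 60.920963287353516), 80.91609191894531)
```

View pics/z1.png

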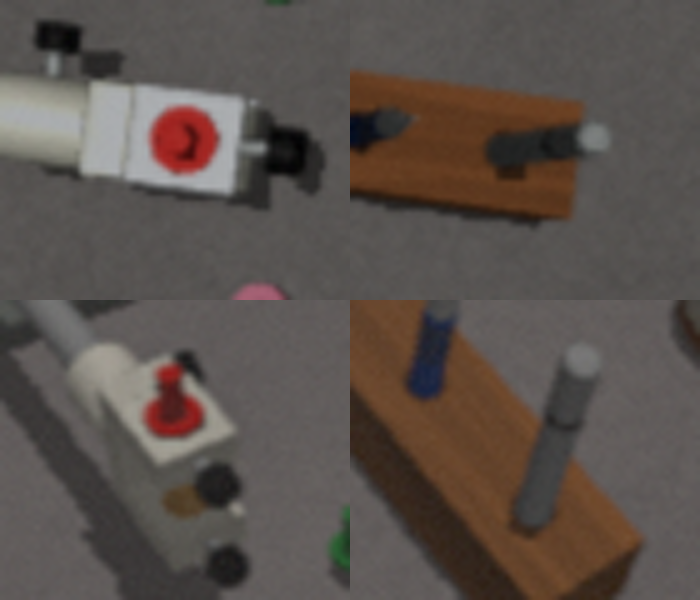

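The zoomed crops show the plug flange centred on the ear at top (231.5,247.4). The post cap centre is at top (433.6,227.2) and side (376.2,291.8), with its foot close to the left or near side of the hole.

```bash
python3 - <<'E'
from h import *
print("post top",onz("top",(433.6,227.2),172),"side",onz("side",(376.2,291.8),172))
print("plug top-view",onz("top",(231.5,247.4),154),"knob side",onz("side",(223.6,179.0),182))
P=np.array([480.6,200.4]); a=np.pi/2+0.12-np.pi   # tool x along boom? closing across it
a=-0.12-np.pi/2
best=None
for k in(a,a+np.pi):
    q=bot.solve_ik([*P,260],down(k)); print(k,None if q is None else q.round(2))
    for z in (157,): print(bot.solve_ik([*P,z],down(k)) is not None)
for k in(-.157-np.pi/2+0,-.157+np.pi/2):
    q=bot.solve_ik([518,-252,127],down(k)); print("rack",k,None if q is None else q.round(2))
bot.move_ptp([*P,260],down(a+np.pi if False else a)) if abs(bot.solve_ik([*P,260],down(a))[5])<abs(bot.solve_ik([*P,260],down(a+np.pi))[5]) else bot.move_ptp([*P,260],down(a+np.pi))
bot.move_gripper(50,20); bot.line_to([*P,200],120); bot.pause(.3); st()
for n in("side","top"): cv2.imwrite(f"pics/{n}1.png",bot.camera(n)[:,:,::-1])
T=cv2.imread("pics/top1.png");S=cv2.imread("pics/side1.png")
cv2.imwrite("pics/z2.png",np.hstack([cv2.resize(T[190:310,170:300],None,fx=3,fy=3),cv2.resize(S[100:220,160:290],None,fx=3,fy=3)]))
E
```

```text
post top [ 518.31050857 -253.17175302  172.        ] side [ 517.77832973 -256.00172291  172.        ]
plug top-view [480.82151076 200.35729379 154.        ] knob side [482.0128946  198.07633292 182.        ]
-1.6907963267948967 [ 0.77  0.08 -0.27  0.   -1.22 -0.89]
True
1.4507963267948965 [ 0.77  0.08 -0.27  0.   -1.22  2.25]
True
rack -1.7277963267948966 [-0.11  0.28 -0.34  0.   -0.94 -0.04]
rack 1.4137963267948965 None
t3.8 tcp [480.8 200.6 200.6] F [ 0.2 -0.3  0.4] M [ 0.13 -0.07 -0.01] w50.0 f0.0 j6 -0.89
```

View pics/z2.png

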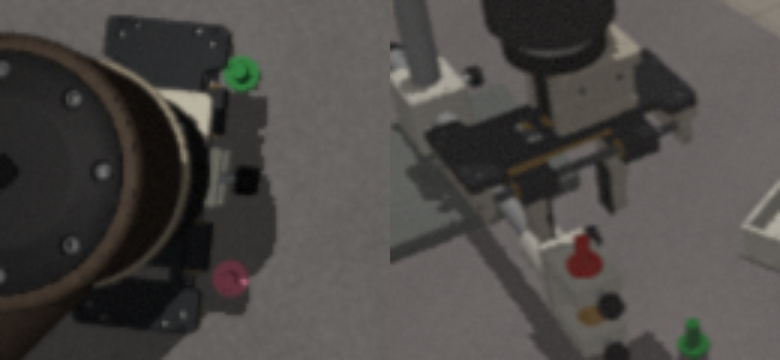

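The gripper straddles the red knob: fingers at (545,215) and (610,185) in the right crop, knob between them at (583,245). I'll grip it and lift.

```bash
python3 - <<'E'
from h import *
P=np.array([481,199.8]); 
bot.line_to([*P,158],80); bot.pause(.2); st()
bot.move_gripper(5,12); bot.pause(.3); st()
bot.line_to([*P,205],60); bot.pause(.3); st()
for n in("side","top"): cv2.imwrite(f"pics/{n}2.png",bot.camera(n)[:,:,::-1])
S=cv2.imread("pics/side2.png")
cv2.imwrite("pics/z3.png",cv2.resize(S[100:220,160:290],None,fx=4,fy=4))
E
```

```text
t4.7 tcp [481.3 200.  158.5] F [-0.5  0.1  0.4] M [ 0.1  -0.04  0.03] w50.0 f0.0 j6 -0.89
t5.7 tcp [481.  199.8 158. ] F [-0.5  0.3  0.4] M [0.09 0.01 0.01] w13.3 f12.0 j6 -0.89
t7.0 tcp [480.9 199.8 204.7] F [ 1.2 -0.  -0.5] M [ 0.11 -0.06 -0.01] w13.7 f12.0 j6 -0.89
```

View pics/z3.png

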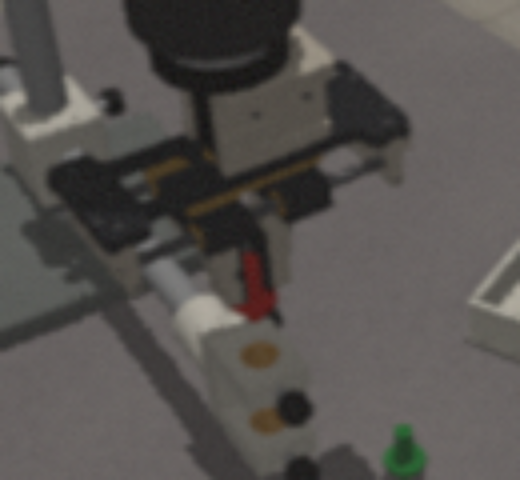

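The plug is out, held between the pads at (255,285), and the brass bore is open at (260,355). Next the tray.

```bash
python3 - <<'E'
from h import *
C=[658,-27]
bot.line_to([481,199.8,240],200)
bot.move_ptp([*C,130],down(-np.pi/2)); st()
bot.line_to([*C,31],120); bot.pause(.2); st()
bot.move_gripper(40); bot.pause(.3)
bot.line_to([*C,130],150); st()
R=[518,-254.2]; a=-.157-np.pi/2
bot.move_ptp([*R,240],down(a)); st()
for n in("side","top"): cv2.imwrite(f"pics/{n}3.png",bot.camera(n)[:,:,::-1])
T=cv2.imread("pics/top3.png");S=cv2.imread("pics/side3.png")
for n,im in(("top",T),("side",S)):
    h=cv2.cvtColor(im,cv2.COLOR_BGR2HSV); m=((h[...,0]<6)|(h[...,0]>174))&(h[...,1]>170)&(h[...,2]>90); print(n,blobs(m))
    for b in blobs(m): print(onz(n,b[1],15))
cv2.imwrite("pics/z4.png",np.vstack([np.hstack([cv2.resize(T[225:270,205:265],(360,270),interpolation=2),cv2.resize(S[165:225,195:275],(360,270),interpolation=2)]),
  np.hstack([cv2.resize(T[140:260,300:460],(360,270)),cv2.resize(S[200:350,280:480],(360,270))])]))
E
```

```text
t8.6 tcp [657.9 -26.2 130.3] F [ 0.4  1.1 -0.3] M [ 0.17 -0.    0.  ] w13.8 f12.0 j6 -0.26
t9.7 tcp [658.5 -26.9  31.9] F [-0.2 -0.2 -0.6] M [ 0.08 -0.06 -0.03] w13.7 f12.0 j6 -0.25
t11.5 tcp [657.3 -27.  129.1] F [-0.2  0.1  0.4] M [ 0.09 -0.1   0.02] w40.4 f0.0 j6 -0.25
t12.6 tcp [ 518.3 -253.6  239.1] F [ 0.2 -0.2 -0.5] M [ 0.12 -0.1   0.03] w40.2 f0.0 j6 -0.04
top [([319, 174, 10, 11, 79], array([323.08, 178.94]))]
[658.99900163 -26.39999921  15.        ]
side [([333, 229, 3, 4, 9], array([333.89, 230.33])), ([329, 234, 9, 7, 38], array([332.84, 237.68]))]
[681.36563389 -11.49709964  15.        ]
[660.17287636 -27.44751766  15.        ]
```

View pics/z4.png

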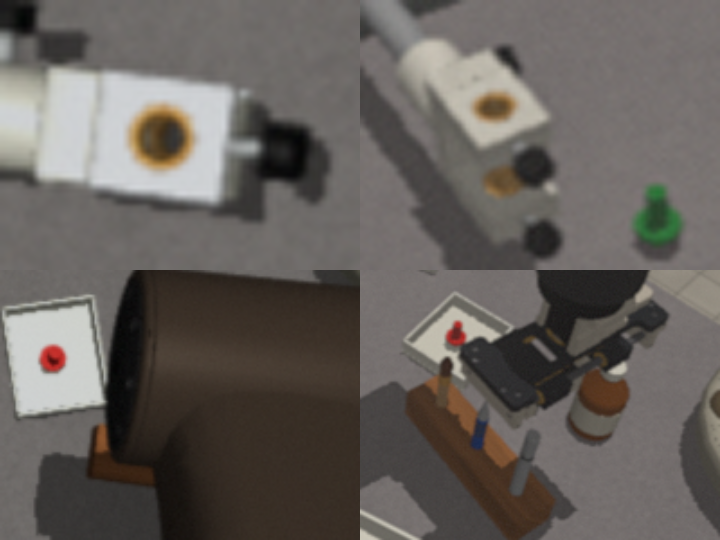

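The plug stands in the tray (red, lower left crop) and the post is clear below the gripper. The bore's brass ring is centred near top (231.6,247.4). I'll take the post.

```bash
python3 - <<'E'
from h import *
for n,(x0,y0,x1,y1),z in(("top",(222,238,242,258),150),("side",(215,180,235,196),150)):
    im=cv2.imread(f"pics/{n}3.png"); h=cv2.cvtColor(im,cv2.COLOR_BGR2HSV)
    m=np.zeros(h.shape[:2],np.uint8); m[y0:y1,x0:x1]=((h[...,1]>70)&(h[...,0]<30))[y0:y1,x0:x1]
    c=max(cv2.findContours(m,0,1)[0],key=cv2.contourArea); e=cv2.fitEllipse(c); print(n,e,onz(n,e[0],z))
R=[518,-254.2]
bot.line_to([*R,190],150); bot.line_to([*R,129],80); bot.pause(.2); st()
bot.move_gripper(8,45); bot.pause(.4); st()
bot.line_to([*R,190],60); bot.line_to([*R,300],150);bot.pause(.2); s=st()
E
```

```text
top ((231.5074920654297, 247.42434692382812), (9.635178565979004, 9.956872940063477), 5.172005653381348) [480.7824265  200.85740841 150.        ]
side ((224.5427703857422, 188.210693359375), (5.7323832511901855, 8.999603271484375), 78.66043090820312) [481.7490782  198.97857643 150.        ]
t14.3 tcp [ 518.3 -254.2  129.6] F [0.8 0.3 0.3] M [ 0.09 -0.06  0.04] w39.5 f0.0 j6 -0.04
t15.2 tcp [ 518.1 -254.2  129.1] F [-0.  -0.1  0.2] M [ 0.09 -0.25  0.  ] w15.0 f45.0 j6 -0.04
t17.5 tcp [ 517.6 -254.1  298.9] F [ 0.7 -0.3 -2. ] M [ 0.1  -0.07  0.04] w15.0 f45.0 j6 -0.04
```

```bash
python3 - <<'E'
from h import *
B=[481.2,199.9]
bot.move_ptp([*B,320],down(-1.69)); bot.line_to([*B,285],100); bot.pause(.4); s=st()
for n in("side","top"): cv2.imwrite(f"pics/{n}4.png",bot.camera(n)[:,:,::-1])
f=s["tcp_pos"]-[0,0,117]
print("pred foot",proj("side",f),"tcp",proj("side",s["tcp_pos"]),"bore",proj("side",[481.2,199.9,150]))
S=cv2.imread("pics/side4.png")
cv2.imwrite("pics/z5.png",cv2.resize(S[90:210,180:270],None,fx=5,fy=5,interpolation=2))
E
```

```text
t20.1 tcp [481.3 200.  285.3] F [-0.8  0.9 -2.1] M [ 0.07 -0.02 -0.01] w15.4 f45.0 j6 -0.89
pred foot [223.43653762 182.79380368] tcp [218.41441917 145.34959628] bore [224.15184345 188.12167148]
```

View pics/z5.png

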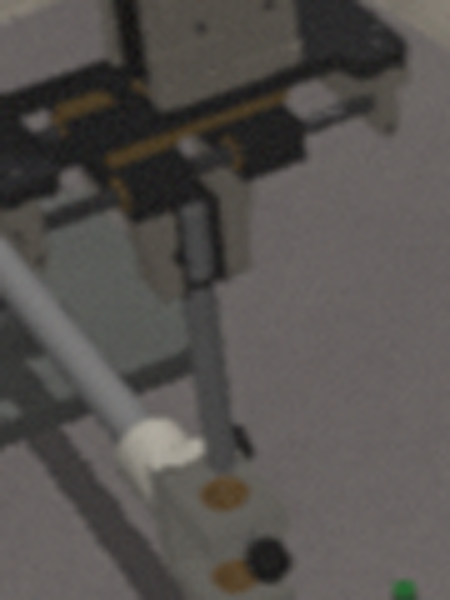

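The crop shows the post held with its band at (200,285), foot at about (222,466), and the bore just below at (225,493). I'll measure the offset more accurately from averaged frames.

```bash
python3 - <<'E'
from h import *
I=np.mean([bot.camera("side").astype(float) for _ in range(8)],0); np.save("avg.npy",I)
s=st(); G=cv2.GaussianBlur(I,(0,0),.7)
t0=proj("side",s["tcp_pos"]);f0=proj("side",s["tcp_pos"]-[0,0,117])
rows=[];C=[];W=[]
for v in range(150,180,1):
    uc=t0[0]+(f0[0]-t0[0])*(v-t0[1])/(f0[1]-t0[1])
    uu=np.arange(uc-7,uc+7,.1); p=np.array([cv2.remap(G.astype(np.float32),np.float32([[u]]),np.float32([[v]]),1)[0,0] for u in uu])
    g=np.linalg.norm(np.gradient(p,axis=0),axis=1)
    L=uu<uc-1.2;Rr=uu>uc+1.2
    a=np.sum(0) if 0 else uu[L][g[L].argmax()]; b=uu[Rr][g[Rr].argmax()]
    rows.append(v);C.append((a+b)/2);W.append(b-a)
    if v%3==0: print(v,round(a,2),round(b,2),round(uc,2), I[v,215:231].mean(1).round().astype(int))
rows=np.array(rows);C=np.array(C);W=np.array(W)
k=abs(W-np.median(W))<.8
p=np.polyfit(rows[k],C[k],1); print(k.sum(),np.median(W),"slope",p[0],"pred",(f0-t0)[0]/(f0-t0)[1],"u at foot",np.polyval(p,f0[1]),f0)
print(I[178:194,220:230].mean(2).round().astype(int))
E
```

```text
t20.6 tcp [481.2 199.9 285. ] F [ 0.6 -0.4 -2.8] M [ 0.06 -0.03  0.02] w15.6 f45.0 j6 -0.89
150 215.14 223.24 219.04 [ 82  74  69  68  71  71  68  68  78  94 100 100 101 100  99  98]
153 216.24 223.24 219.44 [ 87  82  73  70  71  72  70  67  74  92  99  99  98  99  99 100]
156 216.64 223.14 219.84 [ 88  85  76  72  71  72  71  68  70  88  99 100  99  99  99  99]
159 216.14 224.54 220.24 [86 80 72 70 71 72 72 69 67 77 93 99 99 99 98 98]
162 217.15 224.15 220.65 [52 51 54 62 70 72 72 71 67 73 91 98 99 99 98 99]
165 215.45 225.55 221.05 [ 62  73  86  84  75  71  72  71  69  69  83  96 100 100  99 100]
168 218.45 225.45 221.45 [100 101 102  98  81  71  71  71  70  68  76  93 100 101  99  98]
171 219.85 225.85 221.85 [100 100 101 100  87  75  71  71  71  68  71  90  99  99  98  98]
174 219.86 226.36 222.26 [110 100  98  98  91  78  71  70  71  70  67  76  88  94  97  97]
177 220.36 229.36 222.66 [153 140 124 117 115  99  79  72  71  71  67  56  42  42  67  90]
16 6.999999999999602 slope 0.1467322055090974 pred 0.13412562387284951 u at foot 224.1343070116045 [223.45258627 182.92229787]
[[125  89  72  72  71  69  59  44  35  49]
 [130  91  72  72  72  69  63  55  40  38]
 [123  86  72  72  71  69  69  76  60  43]
 [ 97  77  70  72  71  69  69  79  76  62]
 [ 89  78  72  71  72  70  71  82  88  83]
 [ 92  86  77  73  72  73  79  89  93  92]
 [ 94  93  87  79  74  77  85  91  94  93]
 [ 94  93  89  81  75  77  79  83  88  92]
 [ 90  84  75  70  71  70  71  72  78  87]
 [ 81  70  62  64  69  68  65  63  67  77]
 [ 74  62  60  61  67  67  65  63  63  74]
 [ 74  61  61  63  66  69  68  65  66  80]
 [ 82  69  63  62  64  66  67  67  75  87]
 [ 91  82  73  68  68  70  73  79  87  92]
 [ 94  92  91  87  86  86  89  92  93  93]
 [ 93  94  94  94  93  93  93  93  92  92]]
```

Offset is below 1 mm and tilt is negligible. I'll thread it down with a force check.

```bash
python3 - <<'E'
from h import *
B=np.array([480.8,200.2])
z=285; 
for z in [268,262,256,250,240,225,210,205,200,195]:
    bot.line_to([*B,z],40); s=st(); F=s["contact_force"]
    if abs(F[2]+2.3)>12 or np.hypot(F[0],F[1])>15: print("STOP");break
bot.pause(.2);s=st()
cv2.imwrite("pics/side5.png",bot.camera("side")[:,:,::-1])
E
```

```text
t21.1 tcp [480.8 200.2 267.9] F [ 0.2 -0.4 -1.5] M [ 0.1  -0.11  0.  ] w14.8 f45.0 j6 -0.89
t21.4 tcp [480.6 200.1 261.7] F [-0.2 -0.  -1.8] M [ 0.03 -0.07  0.06] w15.4 f45.0 j6 -0.89
t21.7 tcp [480.7 200.1 255.7] F [-0.6  0.6 -1.4] M [ 0.08 -0.08  0.04] w15.5 f45.0 j6 -0.89
t22.0 tcp [480.7 200.1 249.7] F [ 0.3 -0.8 -1.7] M [ 0.14 -0.07  0.  ] w14.8 f45.0 j6 -0.89
t22.4 tcp [480.7 200.1 239.7] F [ 0.2  0.7 -1.6] M [ 0.11 -0.08 -0.04] w15.3 f45.0 j6 -0.89
t23.0 tcp [480.8 200.2 224.8] F [ 0.3 -0.9 -2. ] M [ 0.11 -0.04 -0.01] w15.4 f45.0 j6 -0.89
t23.5 tcp [480.8 200.2 209.8] F [ 0.4 -0.2 -2.4] M [ 0.07 -0.12  0.03] w15.2 f45.0 j6 -0.89
t23.8 tcp [480.7 200.1 204.8] F [ 0.8 -0.5 -1.4] M [ 0.04 -0.13 -0.02] w15.3 f45.0 j6 -0.89
t24.0 tcp [480.7 200.1 199.7] F [-0.3  0.1 -2.7] M [ 0.09 -0.11 -0.04] w15.4 f45.0 j6 -0.89
t24.3 tcp [480.7 200.1 194.7] F [ 1.  -1.1 -1.7] M [ 0.13 -0.11  0.  ] w15.4 f45.0 j6 -0.89
t24.5 tcp [480.9 200.2 195.1] F [-0.   0.1 -2.3] M [ 0.12 -0.03 -0.01] w15.3 f45.0 j6 -0.89
```

```bash
python3 - <<'E'
from h import *
B=np.array([480.8,200.2])
for z in [185,175,165,158]:
    bot.line_to([*B,z],35); s=st(); F=s["contact_force"]
    if abs(F[2]+2.3)>12 or np.hypot(F[0],F[1])>15: print("STOP");break
bot.pause(.5);s=st()
S=bot.camera("side")[:,:,::-1]; cv2.imwrite("pics/z6.png",np.hstack([cv2.resize(S[120:240,180:270],(450,600),interpolation=2),cv2.resize(S[190:270,300:370],(350,600))]))
E
```

```text
t25.0 tcp [480.7 200.1 184.7] F [ 0.5 -0.1 -2. ] M [ 0.11 -0.05  0.01] w15.3 f45.0 j6 -0.89
t25.4 tcp [480.7 200.1 174.8] F [-0.2  0.8 -2. ] M [ 0.08 -0.11 -0.03] w15.2 f45.0 j6 -0.89
t25.9 tcp [480.8 200.1 164.8] F [ 0.5  0.5 -1.6] M [ 0.06 -0.08  0.06] w15.2 f45.0 j6 -0.89
t26.2 tcp [480.7 200.1 157.7] F [ 0.3 -0.3 -2.4] M [ 0.1  -0.07  0.02] w14.6 f45.0 j6 -0.89
t26.7 tcp [480.8 200.2 158.1] F [ 0.2  0.8 -2.5] M [ 0.12 -0.04 -0.04] w15.2 f45.0 j6 -0.89
```

View pics/z6.png

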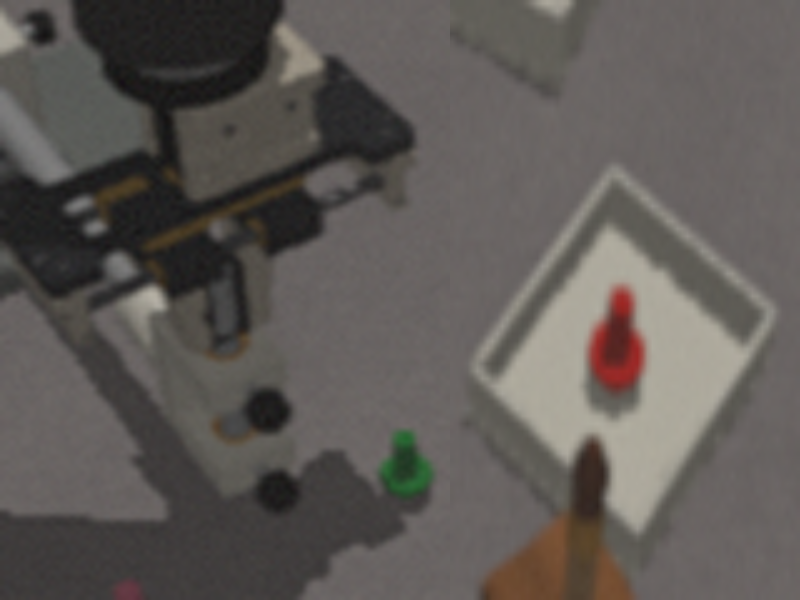

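The post fills the upper bushing at (225,345) and the lower bushing's mouth at (235,425). The plug sits in the tray at (617,350). The foot is at about z = 41 mm, 29 mm below the lower ear, so I'm handing in.

```bash
python3 -c "
from plant import bot
print(bot.close_job())"
```

```text
the job is handed in; nothing more can be done
None
```

The plug is in the small white tray, and the gripper is holding the post through both bushings with about 29 mm showing below the lower ear (worked out from the gripper height); the job was handed in about 27 s in, and no verdict came back.

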